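# Raise the candle in its sleeve glass with log slices

## Robot

A 6-joint arm with a two-finger parallel gripper is mounted at the origin on the work surface. World frame = base frame: x ahead of the robot, y to its left, z up, the work surface at z = 0. Lengths are in m, angles in rad, forces in N, time in s.
With the tool pointing down it reaches from about 0.225 to 0.875 m from the base axis. Payload 3.4 kg.
Tool frame: the origin (TCP) lies midway between the tips of the shut fingers; the grasp point (between the pads) lies 19 mm behind it (pinch_z is the distance from the TCP to the grasp point, in m); z points along the fingers, y is the line along which they close (so a half turn about z gives the same grasp; the last joint's range is limited). The gripper opens to 85 mm and grips with 20 to 120 N. Pads are 22 mm wide; open, the fingers measure 114 mm over their backs; the gripper's body (76 mm by 85 mm) begins 54 mm behind the grasp point. The pads swing forward as they close: fully open they stand 13 mm farther back than shut.
Start: joints at [-1.464, 0.276, 1.505, -0, 1.361, -0.121], TCP at [0.13, -0.56, 0.231] pointing down, gripper open.
Joint ranges: [-2.89, 2.89], [-0.75, 2.08], [0.22, 2.7], [-1.18, 4.32], [0.11, 2.71], [-2.7, 2.7]. Speed limits (rad/s): [2.57, 2.57, 3.14, 3.14, 3.14, 3.14].

## Interface

Orientations are given as a unit quaternion [w, x, y, z].
In Python, from rig import get_state, get_image, sign_off, pinch_z gives the robot as it stands.
- The arm moves only by the tool send_rows, never from a script. Its argument "steps" is one flat list of numbers, 5 for each row, row after row: the gripper's target within -1 to 1 (fully open at 1, half-way at 0, shut at -1), then the shift along the tool's x, y, z in cm, then the turn about the tool's z in degrees. In form: [gripper, x, y, z, roll, gripper, x, y, z, roll, ...]. A call has 1 to 12 rows; each row shifts and turns the commanded pose from where the row before left it, along the tool's axes as they then stand; what a row does not reach is not made up. A row lasts 1/10 s, in which the tool goes at most 50 mm and 8.59 degrees, less where a joint would pass 70% of its speed; a pose out of reach is approached as far as the arm can. A call is refused whole if a number of a shift passes 5 or a number of a turn 8.59, either way. A call with a gripper value outside its range is refused whole. The fingers move at their own pace and stop on an object; "newtons" is the grip in N (left out, the last holds). Time passes only in rows, so rows that do not move let the fingers close. It gives the time, the measured TCP pose, the force, the opening and the grip force at its end, in the units of the state.
- get_state(): the state, without advancing time (a new reading comes with each control period).
- get_image(name): name is "side" or "top"; returns a dict with "color" (400x640x3 uint8, red, green, blue), "mtx" (3x3 intrinsics, pixels), "T" (4x4, takes a point from camera to world coordinates). Camera axes: x right, y down, z forward; pixel columns grow to the right and rows downward; lengths in m; the calibration is good to about 2 mm. A picture is of the moment at which its call begins. There is no depth.
- sign_off(): hands the job in; it is judged then, once.
The state is a dict: "clock": time; "qpos": joint angles; "qd": joint speeds; "effort": joint torques, N m; "position": TCP position; "ee_rot": TCP orientation; "contact_force": force on the tool from outside, world axes, zero at the start; "moment": the same for the moment, N m; "width": finger opening in m; "gripper_force": force on a finger pad.
Only numpy, scipy, OpenCV 4.12 (cv2) and the standard library are available. Lean on these libraries where they do the work, as an engineer would, in place of code of your own. Each camera call takes 0.05 s, during which the arm holds its last target. There are 200 camera calls.

## Task

On the plank, make the unfinished sleeve glass match the finished one: stack log slices flat on the slice already inside it, letting them down through the mouth and choosing thick birch and thin walnut ones so that the top of the stack comes level with the brass line. Then set the battery candle upright on the stack inside the glass without dropping it, and let go. Do not bang the gripper against the glass, and leave the succulent, the jar and the spool of twine where they stand.

Things in the scene. Friction and masses are not known exactly. Their poses are not given: they have to be found in the camera images.
- glass: Sleeve glass to be filled: a clear, fixed, upright round glass tube, open above and below, standing on the plank. Bore 72 mm, wall 4 mm (80 mm outside), 105 mm high; a thin brass line runs round it 80 mm above its foot. Origin: centre of its foot, level with the top of the plank; z up along its axis.
- glass_line (a point): Point on the axis of the sleeve glass at the height of the brass line, 80 mm above its foot and 25 mm below its rim.
- glass_rim (a point): Centre of the mouth of the sleeve glass.
- plank: Light oak centrepiece plank, fixed on the table, 125 mm (its x) by 340 mm (its y), 18 mm thick. Carries the sleeve glass near one end, the finished glass near the other (each 120 mm from the middle along y) and a loose slice in the middle. Origin: centre of its underside.
- finished: The other sleeve glass on the plank, already filled with slices to its line and with its candle on top: 80 mm across, 105 mm high, candle 60 mm across with its rim 170 mm and its little flame 190 mm above the plank. Fixed; a pattern to match, not to be used. Origin: centre of its foot.
- stand: Sloped light-wood display stand, fixed; board 170 mm along by 262 mm wide (its y), at 25 degrees: rises towards the stand's -x (towards the robot), upward normal (0.423, 0, 0.906) in its frame. Edges 22 and 94 mm high. Two 6 mm battens each hold a row of two slices, about 58 mm either side of the middle; side rails stand 8 mm above the board. Origin: under the board's middle, on the table.
- stand_row_low (a point): Point on the board's surface, midway across, level with the centres of the slices in the low row.
- stand_row_high (a point): The same for the high row, 82 mm farther up the slope.
- birch_a: Thick birch (pale face, whitish bark) log slice, a solid round wooden disc 64 mm across and 24 mm thick, loose; at the start one of the two '_a' slices lies flat inside the sleeve glass, on the plank at its bottom, and the other flat on the middle of the plank, about 120 mm from the glass. Origin: centre of its underside, z along its axis through the thickness (normal to its faces).
- walnut_a: Thin walnut (dark brown) log slice, a solid round wooden disc 64 mm across and 16 mm thick, loose; at the start one of the two '_a' slices lies flat inside the sleeve glass, on the plank at its bottom, and the other flat on the middle of the plank, about 120 mm from the glass. Origin: centre of its underside, z along its axis through the thickness (normal to its faces).
- birch_b: Thick birch (pale face, whitish bark) log slice, a solid round wooden disc 64 mm across and 24 mm thick, loose; at the start it lies on the sloped stand, in the low row, resting against that row's batten. Origin: centre of its underside, z along its axis through the thickness (normal to its faces).
- walnut_b: Thin walnut (dark brown) log slice, a solid round wooden disc 64 mm across and 16 mm thick, loose; at the start it lies on the sloped stand, in the low row, resting against that row's batten. Origin: centre of its underside, z along its axis through the thickness (normal to its faces).
- birch_c: Thick birch (pale face, whitish bark) log slice, a solid round wooden disc 64 mm across and 24 mm thick, loose; at the start it lies on the sloped stand, in the high row, resting against that row's batten. Origin: centre of its underside, z along its axis through the thickness (normal to its faces).
- walnut_c: Thin walnut (dark brown) log slice, a solid round wooden disc 64 mm across and 16 mm thick, loose; at the start it lies on the sloped stand, in the high row, resting against that row's batten. Origin: centre of its underside, z along its axis through the thickness (normal to its faces).
- candle: Battery pillar candle, ivory plastic, rigid, 60 mm across and 90 mm high (rim), with a small moulded flame up to 110 mm, about 0.18 kg; stands upright and loose on the table, in one row with the succulent and the jar beyond the plank and the stand. Origin: centre of its foot, z up along its axis.
- succulent: Bystander: small terracotta pot with a succulent, 74 mm across, about 95 mm high, loose on the table. Origin: centre of its foot.
- twine: Bystander: wooden spool of jute twine, 50 mm across, 52 mm high, standing loose on the table near the robot, between the plank and the stand. Origin: centre of its foot.
- jar: Bystander: amber jar with a wooden lid, 54 mm across, 85 mm high, loose on the table. Origin: centre of its foot.
There are look-alikes about, which are no part of the job. Leave any red or turquoise look-alike of the walnut_b alone.

How it is judged:
By the outcome, as a careful person would: the job done as asked, in the order asked, and still so for the second after the job is handed in, with the robot touching nothing.
It also fails if it takes over 72 s, if anything falls off the work surface, if the arm or the gripper's body presses on something with over 40 N, if the wrist force passes 120 N, or if a joint passes its speed limit or range.

## Working session

There is one attempt and no reset: what is moved stays moved. The work goes in short steps, Python scripts to look and compute and a tool call to move; the robot and the scene stay as the last step left them, time stands still between calls to the robot, and variables do not carry over. Pictures are saved under pics/ and viewed, at most 10 in all, crops included, and the job is handed in when it is done.

Besides the shell and the picture viewer there is one more tool, called after "Call:" by a JSON object that holds its "fn" and its "kwargs", one argument or row to a line. send_rows: Moves the arm, as the interface text tells. Its arguments: {"type":"object","properties":{"steps":{"type":"array"},"newtons":{"type":"number"}},"required":["steps"]}

```bash
ls; mkdir -p pics; python3 - <<'E'
from rig import *
import cv2
print(get_state(),pinch_z)
for n in("top","side"):
    d=get_image(n);cv2.imwrite(f"pics/{n}0.png",d["color"][:,:,::-1]);print(n,d["mtx"],d["T"])
E
```

```text
pics
{'clock': 0.0, 'qpos': array([-1.46400832e+00,  2.76593037e-01,  1.50616491e+00,  1.71352727e-05,
        1.36070224e+00, -1.21004277e-01]), 'qd': array([-0.00171951,  0.00038016, -0.0004581 ,  0.00099193, -0.00050419,
       -0.00073082]), 'effort': array([ 7.23277371e-04, -4.16776335e+01, -2.45805162e+01,  8.68836241e-05,
        1.12345006e-02,  2.59879201e-06]), 'position': array([ 0.12979057, -0.55960059,  0.23042817]), 'ee_rot': array([-9.33682930e-04,  9.93520614e-01,  1.13648220e-01,  1.50146400e-05]), 'contact_force': array([-0.25468704,  0.15341976, -0.33594337]), 'moment': array([-0.04381938,  0.00329107, -0.04130812]), 'gripper_force': 0.0, 'width': 0.0856948975198065} 0.0187
top [[371.0687487    0.         323.46563796]
 [  0.         371.0687487  196.11707099]
 [  0.           0.           1.        ]] [[ 0.0732347  -0.97598415  0.20516242  0.37225473]
 [-0.99731176 -0.07217049  0.01267568 -0.00762137]
 [ 0.00243541 -0.20553919 -0.97864586  0.93514017]
 [ 0.          0.          0.          1.        ]]
side [[367.8334633    0.         324.32551936]
 [  0.         367.8334633  198.54958655]
 [  0.           0.           1.        ]] [[-0.76094595 -0.45442644  0.46309597  0.17004084]
 [-0.64856228  0.55268489 -0.52336067  0.4718384 ]
 [-0.01811722 -0.69859576 -0.71528717  0.73694538]
 [ 0.          0.          0.          1.        ]]
```

View pics/top0.png

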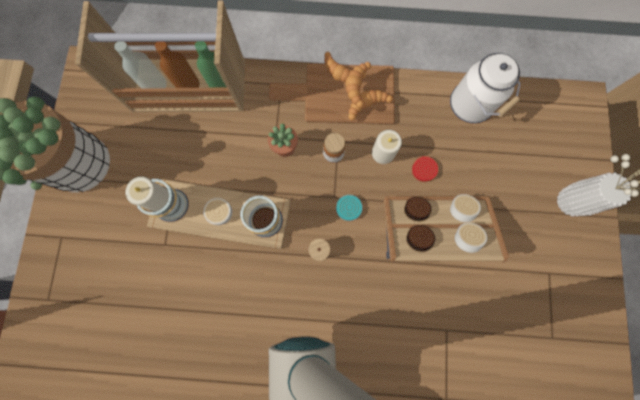

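View pics/side0.png

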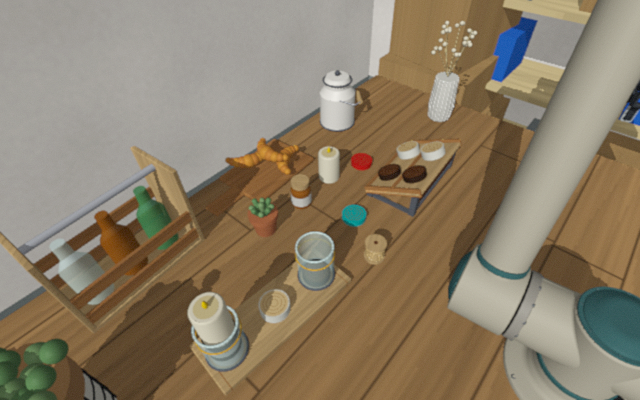

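The top view shows the plank with the finished glass (165,203), loose birch slice (217,211) and the sleeve glass (261,216), which has a walnut slice inside. The stand holds walnut slices at (418,208) and (421,238) and birch at (466,207) and (471,237). The candle is at (386,147). The glass starts with a 16 mm walnut, so it needs birch_a, another birch and one more walnut: 16+24+24+16 = 80 mm.

```bash
cat > h.py <<'E'
import numpy as np, cv2
from rig import *
def ray(d,uv,z):
    v=d["T"][:3,:3]@np.linalg.solve(d["mtx"],[*uv,1.]);o=d["T"][:3,3]
    return o+v*(z-o[2])/v[2]
def px(d,p):
    c=d["T"][:3,:3].T@(np.array(p)-d["T"][:3,3]);q=d["mtx"]@c;return q[:2]/q[2]
def tri(ds,uvs):
    A=0;b=0
    for d,uv in zip(ds,uvs):
        v=d["T"][:3,:3]@np.linalg.solve(d["mtx"],[*uv,1.]);v/=np.linalg.norm(v);M=np.eye(3)-np.outer(v,v)
        A=A+M;b=b+M@d["T"][:3,3]
    return np.linalg.solve(A,b)
def save(d,name,box,s):
    x0,y0,x1,y1=box
    cv2.imwrite(f"pics/{name}.png",cv2.resize(d["color"][y0:y1,x0:x1,::-1],None,fx=s,fy=s,interpolation=cv2.INTER_CUBIC))
E
python3 - <<'E'
from h import *
a=get_image("top");b=get_image("side")
c=lambda d,x:cv2.resize(d["color"][x[1]:x[3],x[0]:x[2],::-1],(400,300),interpolation=cv2.INTER_CUBIC)
t=np.vstack([np.hstack([c(a,(190,160,310,250)),c(a,(380,170,500,260))]),np.hstack([c(b,(240,220,360,310)),c(b,(360,120,480,210))])])
cv2.imwrite("pics/comb.png",t)
E
```

```text
(no output)
```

View pics/comb.png

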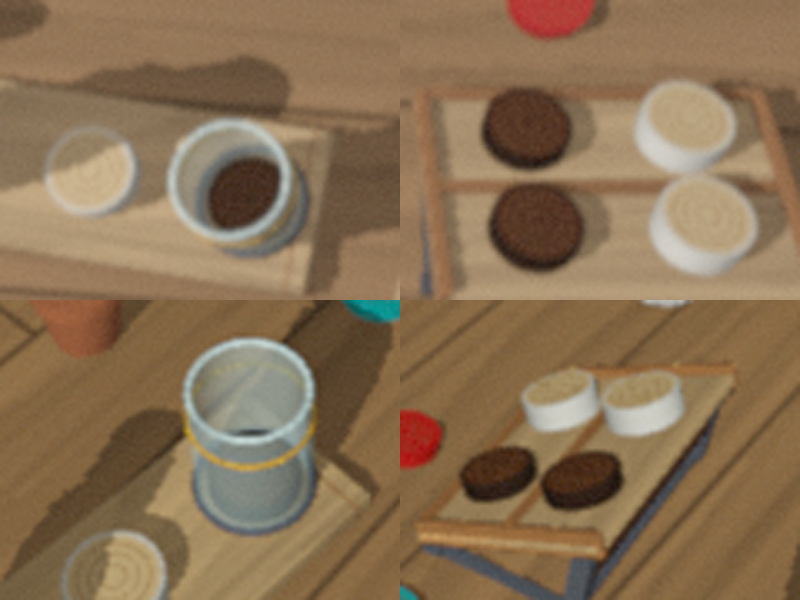

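Birch_a's top face is at top px (217.3,211). The rim of the glass is at top (259.3,214.6) and side (314.9,247.7). The high-row walnut is at top (420.8,236.9) and side (415,172.5), and the high-row birch at top (473,234.5) and side (432.9,150).

```bash
python3 - <<'E'
from h import *
a=get_image("top");b=get_image("side")
np.set_printoptions(precision=4,suppress=True)
print("rim",tri([a,b],[(259.3,214.6),(314.9,247.7)]),ray(a,(259.3,214.6),.123),ray(b,(314.9,247.7),.123))
print("birch_a",ray(a,(217.3,211),.042),ray(b,(274,305.5),.042))
for n,u,v in[("wh",(420.8,236.9),(415,172.2)),("bh",(473,234.5),(432.9,149.5)),("wl",(418,207.8),(389.5,171.5)),("bl",(466.3,206.4),(408.3,149))]:
    print(n,tri([a,b],[u,v]))
# rim ellipse / birch ellipse via masks
def comp(d,m,seed,name):
    n,l,s,c=cv2.connectedComponentsWithStats(m.astype(np.uint8)); 
    for i in range(1,n):
        if s[i,4]>60 and np.hypot(*(c[i]-seed))<15: print(name,c[i],s[i])
for d,nm,seeds in((a,"top",[(388,147),(420,237),(418,208),(473,236),(466,207)]),(b,"side",[(329,165),(414,174),(389,172),(432,151),(408,150)])):
    hsv=cv2.cvtColor(d["color"],cv2.COLOR_RGB2HSV);rgb=d["color"].astype(int)
    white=(hsv[...,1]<70)&(hsv[...,2]>150); dark=rgb.max(2)<95
    comp(d,white,seeds[0],nm+" candle")
    for s in seeds[1:3]: comp(d,dark,s,nm+" walnut")
    for s in seeds[3:]: comp(d,white,s,nm+" birch")
x=lambda d,b0,s:cv2.resize(d["color"][b0[1]:b0[3],b0[0]:b0[2],::-1],(400,300),interpolation=cv2.INTER_CUBIC)
cv2.imwrite("pics/cand.png",np.hstack([x(a,(350,120,430,180),5),x(b,(290,135,370,195),5)]))
E
```

```text
rim [0.491  0.1419 0.1213] [0.4904 0.1414 0.123 ] [0.4905 0.143  0.123 ]
birch_a [0.5034 0.2593 0.042 ] [0.5001 0.264  0.042 ]
wh [ 0.4693 -0.2252  0.0904]
bh [ 0.4834 -0.3463  0.085 ]
wl [ 0.5445 -0.2276  0.0492]
bl [ 0.5554 -0.3432  0.0531]
top candle [385.2247 145.3484] [372 129  29  35 663]
top walnut [420.6781 237.7556] [407 225  28  27 581]
top walnut [417.6322 208.3777] [405 197  27  24 503]
top birch [465.6047 225.7204] [449 194  38  60 812]
side candle [327.8988 165.627 ] [318 146  21  38 563]
side walnut [414.216  173.9763] [402 166  25  17 338]
side walnut [389.0805 171.8188] [378 164  23  17 298]
side birch [421.7026 153.3911] [397 143  48  18 427]
side birch [421.7026 153.3911] [397 143  48  18 427]
```

View pics/cand.png

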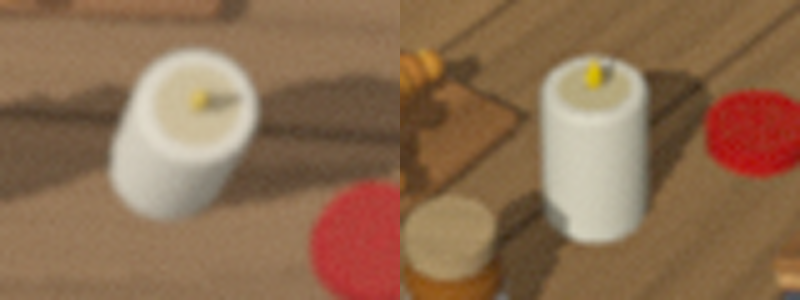

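Call:
{"fn": "send_rows", "kwargs": {
  "steps": [1, 0, 0, 0, 8.5, 1, 0, 0, 0, 4.5, 1, 2, -4.4, 0, 0, 1, 2, -4.4, 0, 0, 1, 2, -4.4, 0, 0, 1, 2, -4.4, 0, 0, 1, 2, -4.4, 0, 0, 1, 2, -4.4, 0, 0, 1, 2, -4.4, 0, 0, 1, 2, -4.4, 0, 0, 1, 2, -4.4, 0, 0, 1, 2, -4.4, 0, 0],
  "newtons": 40
}}

```text
clock: 1.5
position: [0.3298, -0.1182, 0.2316]
ee_rot: [0.0, 1.0, 0.0, 0.001]
contact_force: [0.9, -0.7, -0.0]
width: 0.0859
gripper_force: 0.0
```

Call:
{"fn": "send_rows", "kwargs": {
  "steps": [1, 1.9, -4.2, 0, 0, 1, 1.9, -4.2, 0, 0, 1, 1.9, -4.2, 0, 0, 1, 1.9, -4.2, 0, 0, 1, 1.9, -4.2, 0, 0, 1, 1.9, -4.2, 0, 0, 1, 1.9, -4.2, 0, 0, 1, 1.9, -4.2, 0, 0, 1, 2.0, -4.4, 0, 0, 1, 0, 0, 4, 0, 1, 0, 0, 4, 0, 1, 0, 0, 0, 0]
}}

```text
clock: 2.7
position: [0.4969, 0.2591, 0.146]
ee_rot: [0.002, 1.0, 0.001, -0.006]
contact_force: [-0.3, -1.0, 0.1]
width: 0.0852
gripper_force: 0.0
```

```bash
python3 - <<'E'
from h import *
print(get_state()["position"])
a=get_image("top");b=get_image("side")
x=lambda d,b0:cv2.resize(d["color"][b0[1]:b0[3],b0[0]:b0[2],::-1],(400,300),interpolation=cv2.INTER_CUBIC)
cv2.imwrite("pics/g1.png",np.hstack([x(a,(150,150,310,270)),x(b,(200,220,360,340))]))
E
```

```text
[0.49689715 0.25905541 0.14595739]
```

View pics/g1.png

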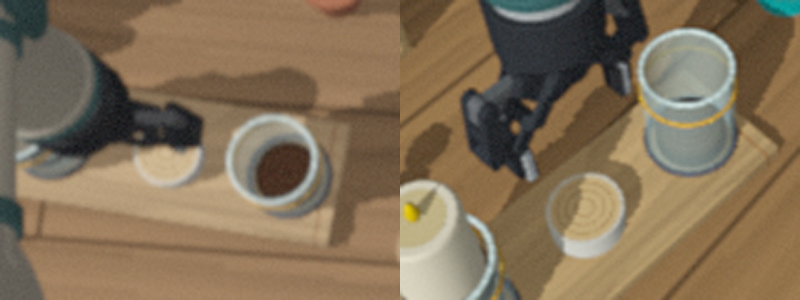

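The gripper hangs open above the loose birch slice (side crop (587,215)), with fingers either side along y and both glasses clear.

Call:
{"fn": "send_rows", "kwargs": {
  "steps": [1, 0, 0, 4.5, 0, 1, 0, 0, 4, 0, 1, 0, 0, 2.5, 0, 1, 0, 0, 1.0, 0, 1, 0, 0, 0, 0, 1, 0, 0, 0, 0]
}}

```text
clock: 3.4
position: [0.5031, 0.2607, 0.0335]
ee_rot: [-0.001, 1.0, 0.0, 0.002]
contact_force: [-0.3, -0.1, 1.1]
width: 0.0853
gripper_force: 0.0
```

Call:
{"fn": "send_rows", "kwargs": {
  "steps": [1, 0, 0, 0.8, 0, -1, 0, 0, 0, 0, -1, 0, 0, 0, 0, -1, 0, 0, 0, 0, -1, 0, 0, 0, 0]
}}

```text
clock: 3.9
position: [0.5015, 0.2603, 0.0242]
ee_rot: [-0.0, 1.0, 0.001, 0.001]
contact_force: [-1.3, 0.0, 6.4]
width: 0.0619
gripper_force: 43.6
```

Call:
{"fn": "send_rows", "kwargs": {
  "steps": [-1, 0, 0, -3, 0, -1, 0, 0, -4, 0, -1, 0, 0, -4, 0, -1, 0, 0, -3, 0, -1, -0.3, 3, 0, 0, -1, -0.3, 4, 0, 0, -1, -0.3, 3, 0, 0, -1, -0.2, 1.8, 0, 0, -1, 0, 0, 0, 0, -1, 0, 0, 0, 0, -1, 0, 0, 0, 0]
}}

```text
clock: 5.0
position: [0.4904, 0.1429, 0.1632]
ee_rot: [-0.0, 1.0, 0.001, 0.0]
contact_force: [-0.3, 0.2, -0.6]
width: 0.0624
gripper_force: 44.2
```

```bash
python3 - <<'E'
from h import *
print(get_state()["position"],get_state()["width"])
a=get_image("top");b=get_image("side")
x=lambda d,b0:cv2.resize(d["color"][b0[1]:b0[3],b0[0]:b0[2],::-1],(400,300),interpolation=cv2.INTER_CUBIC)
cv2.imwrite("pics/g2.png",np.hstack([x(a,(210,170,310,245)),x(b,(265,195,365,270))]))
E
```

```text
[0.49041201 0.14293981 0.16322579] 0.06244650222489242
```

View pics/g2.png

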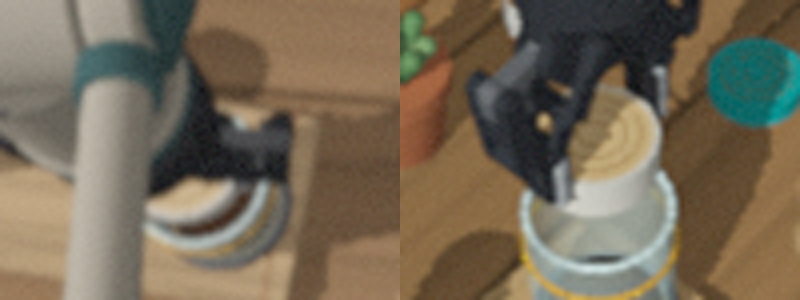

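The disc is held level above the mouth. In the side crop its right edge is near x=661 and its bottom edge near y=215, and the rim spans x 520–680. I'll compare this with projections.

```bash
cat >> h.py <<'E'
def ext(d,c,r,z):
    t=np.linspace(0,2*np.pi,180);P=np.array([px(d,(c[0]+r*np.cos(k),c[1]+r*np.sin(k),z)) for k in t])
    return np.round([P[:,0].min(),P[:,0].max(),P[:,1].min(),P[:,1].max()],1)
E
python3 - <<'E'
from h import *
a=get_image("top");b=get_image("side")
for nm,d,x0,y0,xo in(("top",a,210,170,0),("side",b,265,195,400)):
    for n,c,r,z in(("disc top",(.4904,.1429),.032,.181),("disc bot",(.4904,.1429),.032,.157),("rim out",(.4905,.142),.04,.123),("rim in",(.4905,.142),.036,.123)):
        e=ext(d,c,r,z);print(nm,n,(e[:2]-x0)*4+xo,(e[2:]-y0)*4)
E
```

```text
top disc top [113.2 237.6] [ 99.6 222.4]
top disc bot [123.2 244. ] [109.2 228. ]
top rim out [123.6 268.4] [107.2 250.4]
top rim in [130.8 261.2] [114.4 243.2]
side disc top [530.  661.2] [ 90.  191.6]
side disc bot [533.2 661.6] [120.8 222. ]
side rim out [523.6 678.4] [149.2 274.4]
side rim in [531.2 670.4] [155.2 268. ]
```

```bash
python3 - <<'E'
from h import *
b=get_image("side")
for x in(.4794,.5014):
  for y in(.174,.18):
    for z in(.163,.169,.175): print(x,y,z,(px(b,(x,y,z))-[265,195])*4+[400,0])
E
```

```text
0.4794 0.174 0.163 [571.28869325 212.74098036]
0.4794 0.174 0.169 [570.66031203 205.20591287]
0.4794 0.174 0.175 [570.02423756 197.57859383]
0.4794 0.18 0.163 [562.89165906 220.52906804]
0.4794 0.18 0.169 [562.20914996 213.00790308]
0.4794 0.18 0.175 [561.51824733 205.3942425 ]
0.5014 0.174 0.163 [538.00632607 189.49733164]
0.5014 0.174 0.169 [537.18727686 181.93013993]
0.5014 0.174 0.175 [536.35834369 174.27163038]
0.5014 0.18 0.163 [529.58283514 197.07287605]
0.5014 0.18 0.169 [528.70943232 189.5179661 ]
0.5014 0.18 0.175 [527.82544289 181.87148224]
```

Call:
{"fn": "send_rows", "kwargs": {
  "steps": [-1, -0.1, 0, 1.5, 0, -1, 0, 0, 1.5, 0, -1, 0, 0, 0.7, 0, -1, 0, 0, 0.5, 0, -1, 0, 0, 0, 0, -1, 0, 0, 0, 0]
}}

```text
clock: 5.85
position: [0.4896, 0.1422, 0.1216]
ee_rot: [0.0, 1.0, 0.0, 0.0]
contact_force: [0.1, 1.1, -0.5]
width: 0.0621
gripper_force: 44.2
```

Call:
{"fn": "send_rows", "kwargs": {
  "steps": [-1, 0, 0, 0.15, 0, -1, 0, 0, 0, 0, 1, 0, 0, 0, 0, 1, 0, 0, 0, 0, 1, 0, 0, 0, 0, 1, 0, 0, -3, 0, 1, 0, 0, -4, 0, 1, 0, 0, -2, 0]
}}

```text
clock: 6.65
position: [0.4906, 0.1424, 0.2128]
ee_rot: [-0.0, 1.0, 0.0, 0.002]
contact_force: [0.2, -0.5, -0.8]
width: 0.0852
gripper_force: 0.0
```

```bash
python3 - <<'E'
from h import *
a=get_image("top");b=get_image("side")
x=lambda d,b0:cv2.resize(d["color"][b0[1]:b0[3],b0[0]:b0[2],::-1],(400,300),interpolation=cv2.INTER_CUBIC)
cv2.imwrite("pics/g3.png",np.hstack([x(a,(210,170,310,245)),x(b,(265,215,365,290))]))
E
```

```text
(no output)
```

View pics/g3.png

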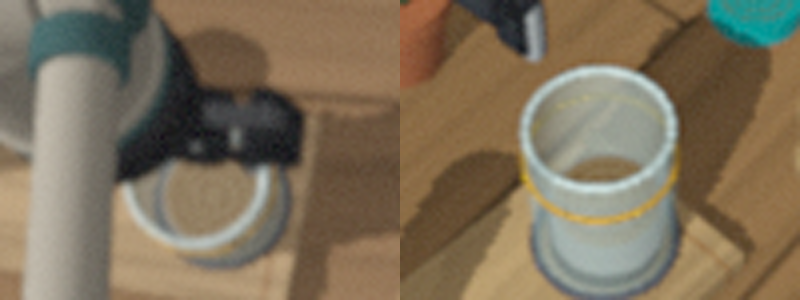

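Birch_a dropped flat inside the glass. Next is the high-row birch on the stand.

Call:
{"fn": "send_rows", "kwargs": {
  "steps": [1, -0.1, 4, 0, 0, 1, -0.1, 4.5, 0, 0, 1, -0.1, 4.5, 0, 0, 1, -0.1, 4.5, 0, 0, 1, -0.1, 4.5, 0, 0, 1, -0.1, 4.5, 0, 0, 1, -0.2, 4.5, 0, 0, 1, -0.2, 4.5, 0, 0, 1, -0.2, 4.5, 0, 0, 1, -0.2, 4.5, 0, 0, 1, 0, 4, 0, -4.4, 1, 0, 0, 0, 0]
}}

```text
clock: 7.95
position: [0.475, -0.3479, 0.2077]
ee_rot: [0.001, 0.999, 0.037, -0.001]
contact_force: [-1.1, 0.2, 0.2]
width: 0.085
gripper_force: 0.0
```

```bash
python3 - <<'E'
from h import *
s=get_state();print(s["position"],s["qpos"])
a=get_image("top");b=get_image("side")
x=lambda d,b0:cv2.resize(d["color"][b0[1]:b0[3],b0[0]:b0[2],::-1],(400,300),interpolation=cv2.INTER_CUBIC)
cv2.imwrite("pics/g4.png",np.hstack([x(a,(380,170,500,260)),x(b,(360,110,480,200))]))
for x_,y_,z_ in((.477,-.3425,.0836),(.482,-.3425,.0945),(.4663,-.226,.080),(.4697,-.226,.0872)):
  print((px(a,(x_,y_,z_))-[380,170])*10/3,(px(b,(x_,y_,z_))-[360,110])*10/3+[400,0])
E
```

```text
[ 0.47500466 -0.34794025  0.20774683] [-0.74896505  0.31033725  1.51420074 -0.00228907  1.3169331   0.74841805]
[305.34350715 228.05571367] [643.8331703  137.54544176]
[311.58233918 219.19959846] [640.99984024 124.93975159]
[134.17527151 231.61448465] [582.53853574 217.77249271]
[136.98253239 225.69144136] [580.21151331 209.16515446]
```

View pics/g4.png

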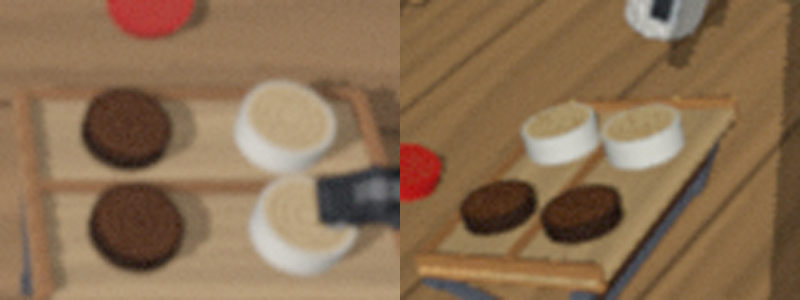

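The side crop shows the high-row birch face near (642,124). That agrees with my projected position to about 2 mm.

Call:
{"fn": "send_rows", "kwargs": {
  "steps": [1, 0.2, -0.5, 3, 0, 1, 0, 0, 4.5, 0, 1, 0, 0, 3, 0, 1, 0, 0, 2, 0, 1, 0, 0, 0, 0, 1, 0, 0, 0, 0]
}}

```text
clock: 8.65
position: [0.4774, -0.3364, 0.0849]
ee_rot: [-0.0, 0.999, 0.039, -0.0]
contact_force: [0.6, 0.1, 0.9]
width: 0.0855
gripper_force: 0.0
```

Call:
{"fn": "send_rows", "kwargs": {
  "steps": [1, 0, 0.5, 0.5, 0, 1, 0, 0, 0.5, 0, 1, 0, 0, 0, 0, -1, 0, 0, 0, 0, -1, 0, 0, 0, 0, -1, 0, 0, 0, 0, -1, 0, 0, 0, 0]
}}

```text
clock: 9.35
position: [0.4777, -0.3429, 0.0756]
ee_rot: [0.0, 0.999, 0.039, 0.0]
contact_force: [-2.0, 1.2, 5.9]
width: 0.0625
gripper_force: 44.0
```

Call:
{"fn": "send_rows", "kwargs": {
  "steps": [-1, 0, 0, -2, 0, -1, 0, 0, -3.5, 0, -1, 0, 0, -3.5, 0, -1, -1.8, -3.2, 0, 0, -1, -1.8, -4.4, 0, 0, -1, -1.8, -4.4, 0, 0, -1, -1.8, -4.4, 0, 0, -1, -1.8, -4.4, 0, 0, -1, -1.9, -4.4, 0, 0, -1, 0, 0, 3, 0, -1, 0, 0, 4, 0, -1, 0, 0, 4, 0]
}}

```text
clock: 10.55
position: [0.3502, -0.0999, 0.0545]
ee_rot: [0.001, 0.999, 0.039, 0.002]
contact_force: [0.5, 0.9, -0.3]
width: 0.0629
gripper_force: 43.9
```

Call:
{"fn": "send_rows", "kwargs": {
  "steps": [-1, 0, 0, 2, 0, -1, 0, 0, 1.2, 0, -1, 0, 0, 0.5, 0, -1, 0, 0, 0.4, 0, -1, 0, 0, 0.3, 0, -1, 0, 0, 0.0, 0],
  "newtons": 20
}}

```text
clock: 11.15
position: [0.3471, -0.0995, 0.0116]
ee_rot: [-0.0, 0.999, 0.04, -0.002]
contact_force: [-7.9, -0.7, 16.1]
width: 0.0624
gripper_force: 48.3
```

Call:
{"fn": "send_rows", "kwargs": {
  "steps": [-1, 0, 0, 0.2, 0, -1, 0, 0, 0.2, 0, -1, 0, 0, 0, 0]
}}

```text
clock: 11.45
position: [0.3461, -0.0996, 0.008]
ee_rot: [-0.0, 0.999, 0.04, -0.003]
contact_force: [-11.8, -1.9, 22.2]
width: 0.0622
gripper_force: 52.2
```

Call:
{"fn": "send_rows", "kwargs": {
  "steps": [1, 0, 0, 0, 0, 1, 0, 0, 0, 0, 1, 0, 0, 0, 0, 1, 0, 0, -3, 0, 1, 0, 0, -3, -8, 1, 0, 0, 0, -8.5, 1, 0, 0, 0, -8.5, 1, 0, 0, 0, -8.5, 1, 0, 0, 0, -8.5, 1, 0, 0, 0, -8.5, 1, 0, 0, 0, -8.5, 1, 0, 0, 0, -8.5]
}}

```text
clock: 12.65
position: [0.3497, -0.1, 0.0668]
ee_rot: [0.0, 0.807, 0.59, 0.0]
contact_force: [-0.0, 0.5, -0.3]
width: 0.0854
gripper_force: 0.0
```

```bash
python3 - <<'E'
from h import *
s=get_state();print(s["position"],s["qpos"])
a=get_image("top");b=get_image("side")
for d,nm in((a,"top"),(b,"side")):
    p=px(d,(.345,-.0995,.024)).astype(int);hsv=cv2.cvtColor(d["color"],cv2.COLOR_RGB2HSV)
    m=((hsv[...,1]<95)&(hsv[...,2]>130)).astype(np.uint8);n,l,st,c=cv2.connectedComponentsWithStats(m)
    print(nm,p,[(st[i],c[i].round(1)) for i in range(1,n) if st[i,4]>80 and np.hypot(*(c[i]-p))<35],ext(d,(.345,-.0995),.032,.024))
E
```

```text
[ 0.34972232 -0.09999344  0.06678625] [-4.70495371e-01  1.39221528e-01  2.17370478e+00  3.85015648e-05
  8.28320472e-01 -1.61718018e-01]
top [360 288] [] [346.7 373.5 274.9 302.5]
side [427 241] [(array([413, 229,  35,  29, 460], dtype=int32), array([428.2, 244.4]))] [414.3 441.4 230.8 251.8]
```

Call:
{"fn": "send_rows", "kwargs": {
  "steps": [1, 0, 0, 0, -8, 1, 0, 0, 0, -8, 1, 0, 0, 2, -5.7, 1, 0, 0, 2.5, 0, 1, 0, 0, 1.2, 0, 1, 0, 0, 0.3, 0, 1, 0, 0, 0, 0],
  "newtons": 40
}}

```text
clock: 13.45
position: [0.3494, -0.0999, 0.0066]
ee_rot: [-0.0, 0.685, 0.729, -0.0]
contact_force: [0.4, -0.7, -0.7]
width: 0.0855
gripper_force: 0.0
```

Call:
{"fn": "send_rows", "kwargs": {
  "steps": [-1, 0, 0, 0, 0, -1, 0, 0, 0, 0, -1, 0, 0, 0, 0, -1, 0, 0, 0, 0, -1, 0, 0, -3, 0, -1, 0, 0, -4, 0, -1, 0, 0, -4.5, 0, -1, 0, 0, -4.5, 0, -1, 4, 2.6, 0, 0, -1, 4, 2.6, 0, 0, -1, 4, 2.6, 0, 0, -1, 4, 2.6, 0, 0]
}}

```text
clock: 14.65
position: [0.4438, 0.068, 0.1679]
ee_rot: [0.001, 0.685, 0.729, 0.001]
contact_force: [1.5, -0.6, 1.2]
width: 0.0624
gripper_force: 44.7
```

Call:
{"fn": "send_rows", "kwargs": {
  "steps": [-1, 4, 2.6, 0, 0, -1, 3.3, 2.5, 0, 0, -1, 0, 0, 0, 0, -1, 0, 0, 0, 0, -1, 0, 0, 0, 0]
}}

```text
clock: 15.15
position: [0.4883, 0.1417, 0.1669]
ee_rot: [-0.0, 0.684, 0.729, -0.001]
contact_force: [0.1, 1.0, 0.0]
width: 0.0623
gripper_force: 44.7
```

```bash
python3 - <<'E'
from h import *
s=get_state();p=s["position"];print(p,s["width"])
a=get_image("top");b=get_image("side")
x=lambda d,b0:cv2.resize(d["color"][b0[1]:b0[3],b0[0]:b0[2],::-1],(400,300),interpolation=cv2.INTER_CUBIC)
cv2.imwrite("pics/g5.png",np.hstack([x(a,(210,170,310,245)),x(b,(265,195,365,270))]))
for nm,d,x0,y0,xo in(("top",a,210,170,0),("side",b,265,195,400)):
    for n,r,z in(("disc top",.032,p[2]+.018),("disc bot",.032,p[2]-.006)):
        e=ext(d,p,r,z);print(nm,n,(e[:2]-x0)*4+xo,(e[2:]-y0)*4)
E
```

```text
[0.48828595 0.14173197 0.16685429] 0.06234380702857439
top disc top [113.2 238.4] [102.4 225.6]
top disc bot [123.6 244.8] [111.6 231.2]
side disc top [534.4 666. ] [ 85.6 187.2]
side disc bot [537.6 666. ] [116.4 218. ]
```

View pics/g5.png

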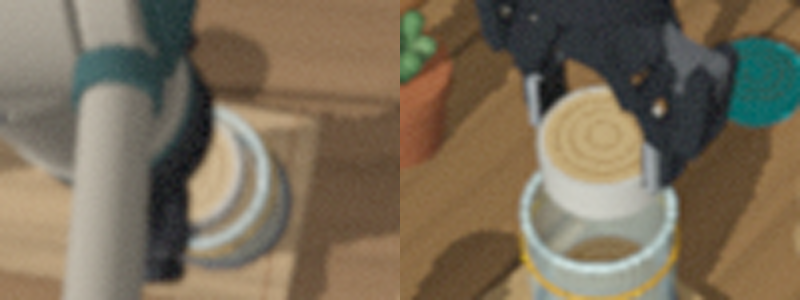

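The disc is held level and centred, with its left edge at 538 and bottom at 217, as predicted. I'll lower it into the mouth and release.

Call:
{"fn": "send_rows", "kwargs": {
  "steps": [-1, 0, 0.15, 1.5, 0, -1, 0, 0, 1.5, 0, -1, 0, 0, 1, 0, -1, 0, 0, 0.7, 0, -1, 0, 0, 0, 0, -1, 0, 0, 0, 0]
}}

```text
clock: 15.85
position: [0.491, 0.1424, 0.1201]
ee_rot: [0.0, 0.684, 0.729, 0.0]
contact_force: [0.2, 0.4, -0.5]
width: 0.0623
gripper_force: 44.7
```

Call:
{"fn": "send_rows", "kwargs": {
  "steps": [1, 0, 0, 0, 0, 1, 0, 0, 0, 0, 1, 0, 0, 0, 0, 1, 0, 0, -3, 0, 1, 0, 0, -4, 0, 1, 0, 0, -2, 0, 1, -4.5, -0.6, 0, 0, 1, -4.5, -0.6, 0, 0, 1, -4.6, -0.6, 0, 0, 1, -4.6, -0.6, 0, 0, 1, -4.6, -0.6, 0, 0, 1, -4.6, -0.6, 0, 0]
}}

```text
clock: 17.05
position: [0.472, -0.1349, 0.2102]
ee_rot: [0.001, 0.684, 0.729, 0.0]
contact_force: [1.9, 0.0, -0.6]
width: 0.0853
gripper_force: 0.0
```

Call:
{"fn": "send_rows", "kwargs": {
  "steps": [1, -4.6, -0.6, 0, 0, 1, -4.6, -0.6, 0, 0, 1, 0, 0, 0, 8.5, 1, 0, 0, 0, 8.5, 1, 0, 0, 0, 8.5, 1, 0, 0, 0, 8.5, 1, 0, 0, 0, 8.5, 1, 0, 0, 0, 8.5, 1, 0, 0, 0, 8.5, 1, 0, 0, 0, 8.5, 1, 0, 0, 0, 8.5, 1, 0, 0, 0, 8.5]
}}

```text
clock: 18.25
position: [0.4662, -0.2257, 0.21]
ee_rot: [0.0, 0.997, 0.072, 0.0]
contact_force: [0.0, -0.7, 0.1]
width: 0.0854
gripper_force: 0.0
```

```bash
python3 - <<'E'
from h import *
s=get_state();print(s["position"])
b=get_image("side")
d=b["color"][215:290,265:365];cv2.imwrite("pics/hold.png",d[:,:,::-1])
g=cv2.cvtColor(b["color"],cv2.COLOR_RGB2HSV)
for z in(.082,.058):print(z,px(b,(.4905,.1422,z)),ext(b,(.4905,.1422),.032,z),b["color"][tuple(px(b,(.4905,.1422,z)).astype(int)[::-1])])
for r in range(236,285,3): print(r,b["color"][r,316],end=';')
E
```

```text
[ 0.46623622 -0.22569088  0.20999044]
0.082 [315.84710753 258.99992304] [300.9 330.8 247.  271.7] [136 116  81]
0.058 [316.2258584  265.35956822] [301.6 330.8 253.4 278. ] [160 165 152]
236 [166 167 153];239 [160 163 142];242 [161 165 150];245 [167 169 156];248 [188 163 115];251 [153 131  89];254 [130 109  77];257 [134 116  84];260 [137 133 119];263 [170 182 172];266 [160 165 152];269 [183 160  97];272 [159 175 173];275 [162 175 171];278 [161 175 170];281 [162 174 171];284 [121 134 130];
```

Birch 2 sits flat at the expected height: its wood face starts at row ~248, predicted 247. Next is the high-row walnut.

Call:
{"fn": "send_rows", "kwargs": {
  "steps": [1, 0, 0, 3, 3.9, 1, 0, 0, 4.5, 0, 1, 0, 0, 3, 0, 1, 0, 0, 2, 0, 1, 0, 0, 0.6, 0, 1, 0, 0, 0, 0, 1, 0, 0, 0, 0]
}}

```text
clock: 19.0
position: [0.4671, -0.2263, 0.0799]
ee_rot: [0.001, 0.999, 0.042, 0.001]
contact_force: [-0.4, -0.3, 0.1]
width: 0.0854
gripper_force: 0.0
```

Call:
{"fn": "send_rows", "kwargs": {
  "steps": [1, 0, 0, 0.65, 0, 1, 0, 0, 0, 0, -1, 0, 0, 0, 0, -1, 0, 0, 0, 0, -1, 0, 0, 0, 0, -1, 0, 0, 0, 0]
}}

```text
clock: 19.6
position: [0.4666, -0.226, 0.073]
ee_rot: [0.0, 0.999, 0.042, 0.001]
contact_force: [-0.6, 0.7, 5.2]
width: 0.0623
gripper_force: 43.7
```

Call:
{"fn": "send_rows", "kwargs": {
  "steps": [-1, 0, 0, -2, 0, -1, 0, 0, -3.5, 0, -1, 0, 0, -3.5, 0, -1, -2.6, -3.4, 0, 0, -1, -2.6, -3.4, 0, 0, -1, -2.6, -3.4, 0, 0, -1, -2.7, -3.3, 0, 0, -1, 0, 0, 0, 0, -1, 0, 0, 3, 0, -1, 0, 0, 4, 0, -1, 0, 0, 4, 0, -1, 0, 0, 0, 0]
}}

```text
clock: 20.8
position: [0.3469, -0.0983, 0.049]
ee_rot: [-0.002, 0.999, 0.041, -0.005]
contact_force: [-0.2, 0.8, -0.3]
width: 0.062
gripper_force: 44.3
```

Call:
{"fn": "send_rows", "kwargs": {
  "steps": [-1, 0, 0, 2, 0, -1, 0, 0, 1.3, 0, -1, 0, 0, 0.5, 0, -1, 0, 0, 0.3, 0, -1, 0, 0, 0.3, 0, -1, 0, 0, 0.0, 0],
  "newtons": 20
}}

```text
clock: 21.4
position: [0.3494, -0.1003, 0.0095]
ee_rot: [0.0, 0.999, 0.042, -0.001]
contact_force: [-6.0, -2.2, 12.9]
width: 0.0624
gripper_force: 47.2
```

Call:
{"fn": "send_rows", "kwargs": {
  "steps": [-1, 0, 0, 0.2, 0, -1, 0, 0, 0.2, 0, -1, 0, 0, 0, 0, 1, 0, 0, 0, 0, 1, 0, 0, 0, 0, 1, 0, 0, 0, 0, 1, 0, 0, -3, 0, 1, 0, 0, -2, -8.5, 1, 0, 0, 0, -8.5, 1, 0, 0, 0, -8.5, 1, 0, 0, 0, -8.5, 1, 0, 0, 0, -8.5]
}}

```text
clock: 22.6
position: [0.3507, -0.1, 0.0545]
ee_rot: [0.0, 0.915, 0.404, 0.0]
contact_force: [1.0, -0.6, 0.9]
width: 0.0853
gripper_force: 0.0
```

Call:
{"fn": "send_rows", "kwargs": {
  "steps": [1, 0, 0, 0, -8.5, 1, 0, 0, 0, -8.5, 1, 0, 0, 0, -8.5, 1, 0, 0, 0, -8.5, 1, 0, 0, 0, -8.5, 1, 0, 0, 0, -4, 1, 0, 0, 0, 0]
}}

```text
clock: 23.3
position: [0.3506, -0.1, 0.0544]
ee_rot: [0.0, 0.684, 0.73, 0.0]
contact_force: [0.0, 0.3, 0.0]
width: 0.0856
gripper_force: 0.0
```

```bash
python3 - <<'E'
from h import *
s=get_state();p=s["position"];print(p,s["ee_rot"])
a=get_image("top");b=get_image("side")
for d,nm in((a,"top"),(b,"side")):
    q=px(d,(.347,-.0995,.01)).astype(int)
    m=(d["color"].max(2)<95).astype(np.uint8);n,l,st,c=cv2.connectedComponentsWithStats(m)
    print(nm,q,[(st[i],c[i].round(1)) for i in range(1,n) if st[i,4]>80 and np.hypot(*(c[i]-q))<40],ext(d,(.347,-.0995),.032,.016),ext(d,(.347,-.0995),.032,.0))
E
```

```text
[ 0.35060325 -0.09999481  0.0544107 ] [1.92033565e-04 6.83630312e-01 7.29828444e-01 3.46112040e-05]
top [359 287] [(array([347, 252,  20,  21, 107], dtype=int32), array([358. , 260.5])), (array([341, 291,  18,  18, 110], dtype=int32), array([351.5, 297.7]))] [346.5 373.1 274.  301.4] [346.1 372.3 274.  300.9]
side [426 244] [(array([412, 231,  28,  25, 523], dtype=int32), array([425.4, 242.9]))] [413.1 439.9 232.4 253.4] [412.1 438.6 236.4 257.3]
```

The walnut lies flat where expected: its side-view extents of 412–440 and 231–256 match a flat disc. I'll grip it.

Call:
{"fn": "send_rows", "kwargs": {
  "steps": [1, 0, 0, 2, 0, 1, 0, 0, 2, 0, 1, 0, 0, 0.9, 0, 1, 0, 0, 0.3, 0, 1, 0, 0, 0, 0, 1, 0, 0, 0, 0, -1, 0, 0, 0, 0, -1, 0, 0, 0, 0, -1, 0, 0, 0, 0, -1, 0, 0, 0, 0],
  "newtons": 40
}}

```text
clock: 24.4
position: [0.3508, -0.1002, 0.0033]
ee_rot: [0.001, 0.684, 0.73, 0.0]
contact_force: [-1.5, -0.1, 10.0]
width: 0.0619
gripper_force: 41.2
```

Call:
{"fn": "send_rows", "kwargs": {
  "steps": [-1, 0, 0, -3, 0, -1, 0, 0, -4, 0, -1, 0, 0, -4.5, 0, -1, 0, 0, -4.3, 0, -1, 4, 2.6, 0, 0, -1, 4, 2.6, 0, 0, -1, 4, 2.6, 0, 0, -1, 4, 2.6, 0, 0, -1, 4, 2.6, 0, 0, -1, 3.3, 2.4, 0, 0, -1, 0, 0, 0, 0, -1, 0, 0, 0, 0]
}}

```text
clock: 25.6
position: [0.4884, 0.1432, 0.16]
ee_rot: [-0.0, 0.683, 0.731, -0.001]
contact_force: [-0.4, -0.6, -0.0]
width: 0.0622
gripper_force: 44.8
```

```bash
python3 - <<'E'
from h import *
s=get_state();p=s["position"];print(p,s["width"])
b=get_image("side")
m=(b["color"].max(2)<95).astype(np.uint8)
e=[ext(b,p,.032,p[2]+h) for h in(.0127,-.0033)];print(e)
r=b["color"].astype(int);br=((r[...,0]-r[...,2]>25)&(r.max(2)<110)).astype(np.uint8)
n,l,st,c=cv2.connectedComponentsWithStats(br);print([(st[i]) for i in range(1,n) if st[i,4]>60 and np.hypot(*(c[i]-px(b,p)))<25])
E
```

```text
[0.4883836  0.14319877 0.16001372] 0.06217042525502079
[array([298.4, 331. , 220.7, 246.2]), array([299. , 331. , 225.8, 251.2])]
[array([299, 217,  26,  34, 554], dtype=int32)]
```

Call:
{"fn": "send_rows", "kwargs": {
  "steps": [-1, 0, 0.1, 1.5, 0, -1, 0, 0, 1.3, 0, -1, 0, 0, 0.8, 0, -1, 0, 0, 0.4, 0, -1, 0, 0, 0, 0, -1, 0, 0, 0, 0]
}}

```text
clock: 26.25
position: [0.4898, 0.1419, 0.1205]
ee_rot: [0.0, 0.684, 0.73, 0.0]
contact_force: [0.8, 0.0, -0.2]
width: 0.0616
gripper_force: 47.2
```

Call:
{"fn": "send_rows", "kwargs": {
  "steps": [1, 0, 0, 0, 0, 1, 0, 0, 0, 0, 1, 0, 0, 0, 0, 1, 0, 0, -3, 0, 1, 0, 0, -4, 0, 1, 0, 0, -3, 0, 1, -4, 0, 0, 0, 1, -4, 0, 0, 0, 1, -4, 0, 0, 0]
}}

```text
clock: 27.15
position: [0.4975, 0.0221, 0.2207]
ee_rot: [0.0, 0.683, 0.73, 0.0]
contact_force: [1.7, -0.9, -0.3]
width: 0.0856
gripper_force: 0.0
```

```bash
python3 - <<'E'
from h import *
s=get_state();p=s["position"];print(p,s["qpos"])
a=get_image("top");b=get_image("side")
print("candle",tri([a,b],[(389.4,141.2),(328.8,152.6)]),ray(a,(389.4,141.2),.09),ray(b,(328.8,152.6),.09))
for i,q in((a,(334.5,139)),(b,(301,182))): print("jar",ray(i,q,.085))
print("disc",ext(b,(.4905,.1422),.032,.098),px(b,(.4905,.1422,.098)))
r=b["color"].astype(int);br=((r[...,0]-r[...,2]>20)&(r.max(2)<120)).astype(np.uint8)
n,l,st,c=cv2.connectedComponentsWithStats(br);print([(st[i]) for i in range(1,n) if st[i,4]>40 and np.hypot(*(c[i]-px(b,(.49,.142,.098))))<25])
x=lambda d,b0:cv2.resize(d["color"][b0[1]:b0[3],b0[0]:b0[2],::-1],(400,300),interpolation=cv2.INTER_CUBIC)
cv2.imwrite("pics/g6.png",np.hstack([x(a,(210,170,310,245)),x(b,(265,215,365,290))]))
E
```

```text
[0.49745286 0.02213489 0.2207255 ] [-9.52453182e-02  1.65936977e-01  1.68023524e+00 -1.62473864e-04
  1.29467823e+00 -1.62320983e-01]
candle [ 0.69471296 -0.1446349   0.09171426] [ 0.69559834 -0.14481117  0.09      ] [ 0.69585059 -0.14632671  0.09      ]
jar [ 0.69327346 -0.0128933   0.085     ]
jar [ 0.67787461 -0.01241218  0.085     ]
disc [300.5 330.7 242.5 267.4] [315.5853205  254.60422986]
[array([303, 244,  27,  16, 335], dtype=int32)]
```

Call:
{"fn": "send_rows", "kwargs": {
  "steps": [1, -3, 3.1, 0, 0, 1, -3, 3.1, 0, 0, 1, -3, 3.1, 0, 0, 1, -3, 3.1, 0, 0, 1, -3, 3.1, 0, 0, 1, -3, 3.2, 0, 0, 1, 0, 0, 0, 0, 1, 0, 0, 3, 0, 1, 0, 0, 3, 0, 1, 0, 0, 0, 0, 1, 0, 0, 0, 0]
}}

```text
clock: 28.35
position: [0.6956, -0.1432, 0.1602]
ee_rot: [-0.001, 0.683, 0.73, -0.0]
contact_force: [0.7, -0.2, -0.6]
width: 0.0854
gripper_force: 0.0
```

Call:
{"fn": "send_rows", "kwargs": {
  "steps": [1, -0.2, 0, 3, 0, 1, 0, 0, 3.5, 0, 1, 0, 0, 3, 0, 1, 0, 0, 2, 0, 1, 0, 0, 0, 0, 1, 0, 0, 0, 0, -1, 0, 0, 0, 0, -1, 0, 0, 0, 0, -1, 0, 0, 0, 0, -1, 0, 0, 0, 0],
  "newtons": 40
}}

```text
clock: 29.35
position: [0.6976, -0.1467, 0.048]
ee_rot: [0.002, 0.684, 0.73, 0.001]
contact_force: [-0.3, -0.4, 6.4]
width: 0.0593
gripper_force: 43.7
```

Call:
{"fn": "send_rows", "kwargs": {
  "steps": [-1, 0, 0, -2, 0, -1, 0, 0, -4, 0, -1, 0, 0, -4, 0, -1, 0, 0, -4, 0, -1, 0, 0, -2, 0, -1, 2.5, -1.6, 0, 0, -1, 3.5, -2.2, 0, 0, -1, 4, -2.5, 0, 0, -1, 4, -2.5, 0, 0, -1, 4, -2.5, 0, 0, -1, 4, -2.5, 0, 0, -1, 3.5, -2.2, 0, 0]
}}

```text
clock: 30.55
position: [0.5177, 0.0992, 0.2056]
ee_rot: [-0.0, 0.684, 0.73, 0.0]
contact_force: [1.0, 0.2, -2.1]
width: 0.0594
gripper_force: 44.1
```

Call:
{"fn": "send_rows", "kwargs": {
  "steps": [-1, 2.5, -1.5, 0, 0, -1, 1.5, -0.9, 0, 0, -1, 0.5, -0.3, 0, 0, -1, 0, 0, 0, 0, -1, 0, 0, 0, 0]
}}

```text
clock: 31.05
position: [0.4906, 0.1401, 0.2054]
ee_rot: [0.001, 0.684, 0.73, 0.0]
contact_force: [-0.2, 0.3, -2.5]
width: 0.059
gripper_force: 44.1
```

```bash
python3 - <<'E'
from h import *
s=get_state();p=s["position"];print(p,s["width"])
b=get_image("side");a=get_image("top")
for h in(.042,-.048): print(ext(b,p,.030,p[2]+h),ext(a,p,.030,p[2]+h))
x=lambda d,b0:cv2.resize(d["color"][b0[1]:b0[3],b0[0]:b0[2],::-1],(400,400),interpolation=cv2.INTER_CUBIC)
cv2.imwrite("pics/g7.png",np.hstack([x(a,(210,145,310,245)),x(b,(265,170,365,270))]))
E
```

```text
[0.49060711 0.14006156 0.20541103] 0.059015796422065545
[297.  329.9 194.  218. ] [233.1 264.9 188.7 220. ]
[300.2 330.2 224.9 248.5] [243.1 271.4 198.1 226.1]
```

View pics/g7.png

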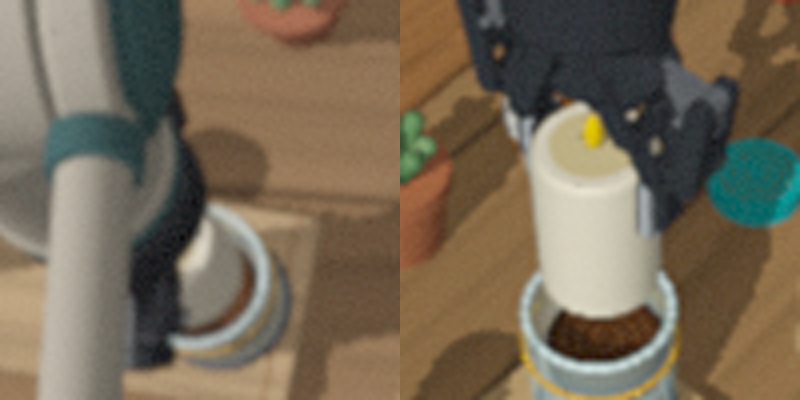

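The candle hangs upright over the mouth, its foot near side crop (600,318), with the walnut flat inside below. I'll lower it gently.

Call:
{"fn": "send_rows", "kwargs": {
  "steps": [-1, 0.15, 0, 1.5, 0, -1, 0, 0, 1.5, 0, -1, 0, 0, 1.2, 0, -1, 0, 0, 0.8, 0, -1, 0, 0, 0.4, 0, -1, 0, 0, 0, 0, -1, 0, 0, 0, 0]
}}

```text
clock: 31.85
position: [0.4903, 0.1422, 0.1517]
ee_rot: [0.0, 0.684, 0.73, 0.0]
contact_force: [-0.1, -0.5, -1.6]
width: 0.0589
gripper_force: 44.1
```

Call:
{"fn": "send_rows", "kwargs": {
  "steps": [-1, 0, 0, 0.2, 0, -1, 0, 0, 0.15, 0, -1, 0, 0, 0.1, 0, -1, 0, 0, 0, 0, -1, 0, 0, 0, 0]
}}

```text
clock: 32.35
position: [0.4898, 0.1422, 0.1468]
ee_rot: [0.0, 0.684, 0.73, 0.0]
contact_force: [-0.4, 0.4, -2.1]
width: 0.0592
gripper_force: 44.1
```

Call:
{"fn": "send_rows", "kwargs": {
  "steps": [-1, 0, 0, 0.1, 0, -1, 0, 0, 0, 0, -1, 0, 0, 0, 0]
}}

```text
clock: 32.65
position: [0.49, 0.1423, 0.146]
ee_rot: [0.0, 0.684, 0.73, 0.0]
contact_force: [0.0, -0.0, -0.1]
width: 0.059
gripper_force: 44.4
```

Call:
{"fn": "send_rows", "kwargs": {
  "steps": [-1, 0, 0, 0.05, 0, -1, 0, 0, 0, 0, -1, 0, 0, 0, 0]
}}

```text
clock: 32.95
position: [0.4901, 0.1423, 0.1459]
ee_rot: [0.0, 0.684, 0.73, 0.0]
contact_force: [-1.1, -0.4, 5.0]
width: 0.0596
gripper_force: 44.5
```

Contact reads 5 N, so the candle is seated. I'll release and retreat straight up.

Call:
{"fn": "send_rows", "kwargs": {
  "steps": [0.7, 0, 0, 0, 0, 1, 0, 0, 0, 0, 1, 0, 0, 0, 0, 1, 0, 0, 0, 0, 1, 0, 0, -2, 0, 1, 0, 0, -4, 0, 1, 0, 0, -4, 0, 1, 0, 0, -3, 0, 1, -3, -3, 0, 0, 1, -4, -3, 0, 0, 1, -4, -3, 0, 0, 1, 0, 0, 0, 0]
}}

```text
clock: 34.15
position: [0.4038, 0.0229, 0.2753]
ee_rot: [0.0, 0.686, 0.728, -0.002]
contact_force: [0.7, -0.1, -0.8]
width: 0.0853
gripper_force: 0.0
```

```bash
python3 - <<'E'
from h import *
s=get_state();print(s["position"],s["contact_force"])
b=get_image("side");a=get_image("top");c=(.490,.1423)
for d,n in((b,"side"),(a,"top")):
    hsv=cv2.cvtColor(d["color"],cv2.COLOR_RGB2HSV)
    m=((hsv[...,1]<75)&(hsv[...,2]>185)).astype(np.uint8);k,l,st,ce=cv2.connectedComponentsWithStats(m)
    q=px(d,(*c,.17));print(n,"pred rim",ext(d,c,.03,.188),"foot",ext(d,c,.03,.098),"flame",px(d,(*c,.208)),[st[i] for i in range(1,k) if st[i,4]>60 and np.hypot(*(ce[i]-q))<30])
    y=((hsv[...,0]>22)&(hsv[...,0]<34)&(hsv[...,1]>150)&(hsv[...,2]>150)).astype(np.uint8);k,l,st,ce=cv2.connectedComponentsWithStats(y)
    print("yellow",[(st[i],ce[i]) for i in range(1,k) if st[i,4]>3 and np.hypot(*(ce[i]-q))<40])
E
```

```text
[0.40379732 0.0229334  0.27531585] [ 0.7019917  -0.14498535 -0.83730808]
side pred rim [298.6 329.6 215.8 239.7] foot [301.5 329.9 243.4 266.7] flame [313.71528219 220.64641917] [array([297, 218,  34,  46, 828], dtype=int32)]
yellow [(array([312, 222,   4,   7,  24], dtype=int32), array([313.5, 225. ]))]
top pred rim [238.8 268.2 195.4 224.4] foot [247.5 273.9 203.5 229.6] flame [251.70052944 208.0480884 ] []
yellow []
```

```bash
python3 -c "
from rig import *
print(sign_off())"
```

```text
the job is handed in; nothing more can be done
None
```

The job is handed in after about 34 s of the allowed 72 s: the glass holds walnut, birch, birch and walnut to the 80 mm line (the top slice was let go about 37 mm above the stack), and the candle stands upright on top, released.

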